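# Find the release notch by touch and pop the autosampler cover

### The job

Open the autosampler: with the fingers closed, rest a fingertip on the left end of its front rail, slide it lightly along the rail to the right until it finds the finger notch, then press the key inside the notch fully down so that the cover pops up. Then take the hand away: leave the cover at the small angle its spring gives it, do not lift it or anything else, and leave the other things where they are.

Things in the scene. Friction and masses are not known exactly. Their poses are not given: they have to be found in the camera images.
- sampler: the autosampler, a white benchtop box fixed to the bench, 340 deep (x) x 440 wide (y) x 136 mm high, black front fascia with blue display. Origin: centre of its underside; +x to its rear, +y to its left, z up; its front faces the robot (left and right are the robot's). On top: two flat side decks 105 mm wide, the cover between them, and the grey rail along the front edge before the cover
- rail_left (a point): start of the sweep: middle of the rail's flat top, 20 mm from the left deck. The rail's top is 34 mm deep front to back, 230 mm long between the decks and 130 mm above the bench; the decks stand 6 mm above it. 4 mm behind the rail is the cover's front edge, its top 2 mm above the rail's. The first 50 mm of rail from the left deck are always solid
- rail_right (a point): the same point at the right end of the rail, 190 mm from rail_left: middle of the rail's top, 20 mm from the right deck
- rail_mid (a point): midpoint between rail_left and rail_right, not the notch. Somewhere along the rail, differing from sampler to sampler, is one finger notch of the same grey, 46 mm long with rounded edges (4 mm), open to the front, as deep front to back as the rail; its centre is 55 to 150 mm to the right of rail_left. Its floor is the catch key, with a rib along the rail's middle line, its top 8 mm below the rail's top
- catch (a joint): the key in the notch, a sprung rocker hinged 32 mm behind its rib: 0 = up, 0.22 rad = fully down (rib pressed down 7 mm, to 15 mm below the rail's top). It takes 3 N on the rib to start, 7.5 N to press fully; the cover lets go from about 0.15 rad. The key springs back when released
- cover: the sampler's white cover with a dark window, 268 deep x 226 wide x 12 mm, hinged at its rear edge. Origin: middle of its front edge, 128 mm above the sampler's underside when shut; +x towards its hinge. Shut and latched at the start; only the key releases it. Once let go its spring lifts it gently within about a second to 0.16 rad (9 degrees, front edge 43 mm up) and it stays there
- solvent_bottle: loose glass bottle with blue cap, 70 mm across, 145 mm high, on the bench to the left. Origin: centre of its base
- beaker: loose glass cup, 60 mm across, 75 mm high, on the bench to the right. Origin: centre of its base
- vial_rack: loose white rack of small amber vials, 75 x 125 x 51 mm, on the bench to the right. Origin: centre of its base
- mouse: loose black computer mouse, 100 x 60 x 32 mm, on the bench in front. Origin: centre of its base
- column: loose steel chromatography column, 150 mm long along its x, 17 mm thick, lying on the bench in front. Origin: under its middle
- deck_vial: loose amber glass vial with white cap, 23 mm across, 58 mm high, standing on the sampler's right deck. Origin: centre of its base
- spanner: loose steel spanner, 130 mm long along its x, lying on the sampler's left deck. Origin: under its middle

How it is judged (in metres and radians):
On the way, in this order (a step that is already met when the one before it is completed fails the run):
1. a closed fingertip rests on the left end of the rail (within 40 mm of the left deck), key not pressed (contact force between the fingers and anything else above 0.3 N and x of the grasp point in the frame of sampler between -0.19 and -0.115 m and y of the grasp point in the frame of sampler between 0.075 and 0.13 m and z of the grasp point in the frame of sampler below 0.18 m and value of joint catch below 0.03 rad), for 0.1 s.
2. the fingertip passes in touch along the rail, 43 to 67 mm from the left deck, key not pressed (contact force between the fingers and anything else above 0.3 N and x of the grasp point in the frame of sampler between -0.19 and -0.115 m and y of the grasp point in the frame of sampler between 0.048 and 0.072 m and z of the grasp point in the frame of sampler below 0.18 m and value of joint catch below 0.03 rad), for 0.1 s.
3. the fingertip presses the key in the notch fully down (contact force between the fingers and anything else above 0.3 N and x of the grasp point in the frame of sampler between -0.19 and -0.115 m and y of the grasp point in the frame of sampler between -0.09 and 0.075 m and z of the grasp point in the frame of sampler below 0.18 m and value of joint catch above 0.17 rad), for 0.1 s.
At the end, for the whole second after the job is handed in: the cover stands popped up and at rest, its front edge 30 to 60 mm above its shut height, the key has sprung back (below 0.03 rad), and every loose thing is within 30 mm of where it began (z of cover in the frame of sampler between 0.158 and 0.188 m and linear speed of cover below 0.02 m/s and value of joint catch below 0.03 rad and distance of each of solvent_bottle, beaker, vial_rack, mouse, column, deck_vial, spanner from where it was at the start of the episode below 0.03 m); the robot touches nothing.
It fails at once if the fingers push on anything with more than 50 N (contact force between the fingers and anything else above 50 N).
It fails at once if the cover is lifted by hand, its front edge more than 80 mm above its shut height (z of cover in the frame of sampler above 0.208 m).
It fails at once if a loose thing is moved or lifted by more than 30 mm (distance of any of solvent_bottle, beaker, vial_rack, mouse, column, deck_vial, spanner from where it was at the start of the episode above 0.03 m).
It also fails if it takes over 61 s, if anything falls off the work surface, if the arm or the gripper's body presses on something with over 40 N, if the wrist force passes 120 N, or if a joint passes its speed limit or range.

### The arm

A 7-joint arm with a two-finger parallel gripper is mounted at the origin on the work surface. World frame = base frame: x ahead of the robot, y to its left, z up, the work surface at z = 0. Lengths are in m, angles in degrees, forces in N, time in s.
With the tool pointing down it reaches from about 0.425 to 0.875 m from the base axis. Payload 4.7 kg.
Tool frame: the origin (TCP) lies midway between the tips of the shut fingers; the grasp point (between the pads) lies 19 mm behind it; z points along the fingers, y is the direction in which the jaws open and shut (so a half turn about z gives the same grasp; the last joint's range is limited). The gripper opens to 87 mm and grips with 3 to 60 N. Pads are 19 mm wide; open, the fingers measure 117 mm over their backs; the gripper's body (75 mm by 190 mm) begins 51 mm behind the grasp point.
Start: joints at [64.177, 18.392, -4.016, 83.108, 1.295, 78.541, -3.26], TCP at [0.291, -0.581, 0.197] pointing down, gripper open.
Joint ranges: [-163.93, 163.93], [-17.29, 119.83], [-79.2, 71.16], [3.27, 140.29], [-89.18, 269.18], [5.43, 117.66], [-154.24, 154.24]. Speed limits (degrees/s): [147.25, 147.25, 180, 180, 180, 180, 180].

### API

Orientations are given as [roll, pitch, yaw] about the fixed x, y, z axes, in that order (R = Rz(yaw) Ry(pitch) Rx(roll)).
In Python, from cell import env gives the robot as it stands.
- The arm moves only by the tool apply_moves, never from a script. Its argument "targets" is a list of rows, each a list of 2 entries, a list of its own where there are three numbers: the shift along the world's x, y, z in mm, then the turn, a rotation vector about the world's x, y, z in rad. A call has 1 to 8 rows; each row is the pose to reach, as a shift and turn from the pose commanded when the call began; what a row does not reach only later rows make up. A row lasts 1/10 s, in which the tool goes at most 50 mm and 8.59 degrees, less where a joint would pass 70% of its speed; a pose out of reach is approached as far as the arm can. A call with a gripper value outside its range is refused whole. "hand" is the finger opening in mm, from 0 to 87, set as the call begins (left out, the last holds). The fingers move at their own pace and stop on an object; "squeeze" is the grip in N (left out, the last holds). Time passes only in rows, so rows that repeat a pose let the fingers close. It gives the time, the measured TCP pose, the force and the opening at its end, in the units of the state.
- env.get_obs(): the state, without advancing time (a new reading comes with each control period).
- env.read_camera(name): name is "side" or "top"; returns a dict with "image" (400x640x3 uint8, red, green, blue), "camera_matrix" (3x3 intrinsics, pixels), "camera_from_world" (4x4, takes a point from world to camera coordinates). Camera axes: x right, y down, z forward; pixel columns grow to the right and rows downward; lengths in m; the calibration is good to about 2 mm. A picture is of the moment at which its call begins. There is no depth.
- env.sign_off(): hands the job in, once; it reports no verdict.
Trained networks look in a picture, given as the dict that the camera call returned (one of the last four; its "shot" number tells which), for a name from the list of things; names that differ only in an ending like _2 or _b are one class to them, and where a whole thing is asked for, a point or a joint stands for the part that bears it (a point fixed in the world has none). Each returns a list of dicts, best first, with "conf" (0 to 1); they miss things now and then, are a little off and sometimes report something else, mostly with a low value. They report only what shows in the picture. A call takes as long as a camera call.
- env.regions_of(picture, target): "region" (400x640 bool, what is visible of it) and "rect" ([left, top, right, bottom] in pixels, round what is visible of it).
The state is a dict: "time_s": time; "qpos": joint angles; "joint_velocities": joint speeds; "effort": joint torques, N m; "tool_pos": TCP position; "tool_rot": TCP orientation; "force": force on the tool from outside, world axes, zero at the start; "wrist_torque": the same for the moment, N m; "grip_width": finger opening in m.
Only numpy, scipy, OpenCV 4.12 (cv2) and the standard library are available. Lean on these libraries where they do the work, as an engineer would, in place of code of your own. Each camera call takes 0.05 s, during which the arm holds its last target. There are 200 camera calls.

## Working session

There is one attempt and no reset: what is moved stays moved. The work goes in short steps, Python scripts to look and compute and a tool call to move; the robot and the scene stay as the last step left them, time stands still between calls to the robot, and variables do not carry over. Pictures are saved under pics/ and viewed, about 8 in all and at most 12, crops included, and the job is handed in when it is done.

Besides the shell and the picture viewer there is one more tool, called as a command line: name --argument value ..., lists and objects as JSON in quotes. apply_moves: Moves the arm, as the interface text tells. Its arguments: {"type":"object","properties":{"targets":{"type":"array","items":{"type":"array"}},"hand":{"type":"number"},"squeeze":{"type":"number"}},"required":["targets"]}

```bash
mkdir -p pics; ls; cat > h.py <<'E'
from cell import env
import numpy as np, cv2
def save(p,n): cv2.imwrite(f'pics/{n}.png',p['image'][:,:,::-1])
def proj(p,X):
    X=np.atleast_2d(X);T=p['camera_from_world'];c=X@T[:3,:3].T+T[:3,3];u=c@p['camera_matrix'].T;return u[:,:2]/u[:,2:]
def ray(p,u,v,z):
    T=p['camera_from_world'];R=T[:3,:3];o=-R.T@T[:3,3];d=R.T@np.linalg.solve(p['camera_matrix'],[u,v,1.]);return o+d*(z-o[2])/d[2]
E
python3 - <<'E'
from h import *
o=env.get_obs();print({k:np.round(v,3) for k,v in o.items()})
for n in('top','side'):
    p=env.read_camera(n);save(p,n);T=p['camera_from_world'];print(n,-T[:3,:3].T@T[:3,3],p['camera_matrix'][0,0])
    for t in('sampler','cover','rail_left','catch','deck_vial','spanner'):
        for r in env.regions_of(p,t)[:1]: print(t,r['conf'],r['rect'])
E
```

```text
pics
{'time_s': np.float64(0.0), 'qpos': array([64.177, 18.442, -4.014, 83.176,  1.294, 78.54 , -3.26 ]), 'joint_velocities': array([-0.024, -0.013, -0.001,  0.016, -0.022,  0.028, -0.055]), 'effort': array([ 1.0000e-03, -4.9128e+01, -4.0400e-01, -3.1253e+01, -6.4000e-02,
        4.4000e-02,  0.0000e+00]), 'tool_pos': array([ 0.291, -0.581,  0.196]), 'tool_rot': array([-1.79887e+02,  5.00000e-03,  2.66310e+01]), 'force': array([-0.782,  0.756, -0.28 ]), 'wrist_torque': array([-0.055, -0.051, -0.039]), 'grip_width': np.float64(0.087)}
top [ 0.33136422 -0.00487748  1.47703303] 419.6461505490934
sampler 0.59 [262.3, 94.8, 399.5, 202.9]
cover 0.66 [302.5, 105.6, 367.9, 188.9]
rail_left 0.9 [263.2, 98.0, 403.2, 203.4]
deck_vial 0.47 [384.9, 140.7, 395.8, 145.8]
side [ 0.46249845 -0.65689518  0.84587226] 362.6043745862339
sampler 0.97 [311.1, 148.9, 483.4, 310.9]
cover 0.81 [330.1, 172.2, 453.4, 244.2]
rail_left 0.61 [309.1, 147.8, 485.7, 311.5]
catch 0.57 [320.7, 220.8, 338.4, 231.3]
deck_vial 0.65 [399.0, 243.2, 414.3, 268.8]
spanner 0.7 [346.8, 148.5, 388.5, 162.9]
```

```bash
python3 - <<'E'
from h import *
a=cv2.imread('pics/top.png')[75:225,240:425];b=cv2.imread('pics/side.png')[130:320,290:500]
cv2.imwrite('pics/topc.png',cv2.resize(a,None,fx=4,fy=4,interpolation=3)[:600])
cv2.imwrite('pics/sidec.png',cv2.resize(b,None,fx=3,fy=3,interpolation=3)[:600])
E
```

```text
(no output)
```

View pics/topc.png

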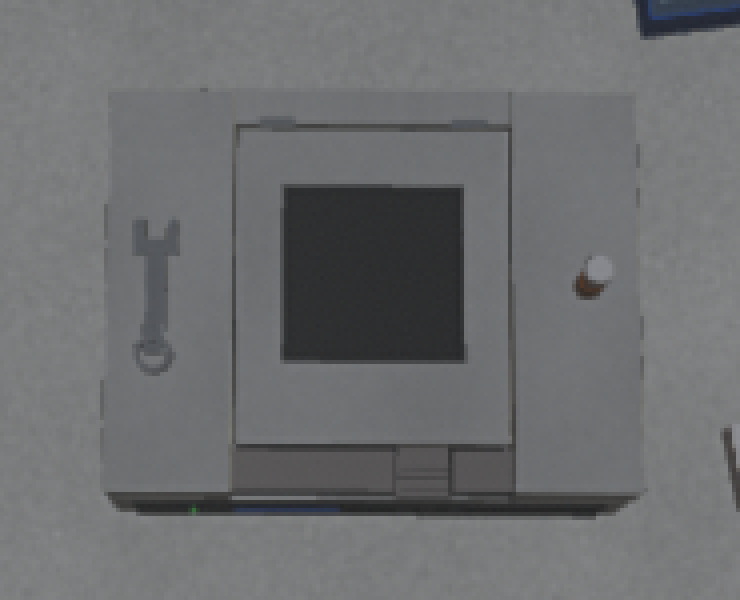

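View pics/sidec.png

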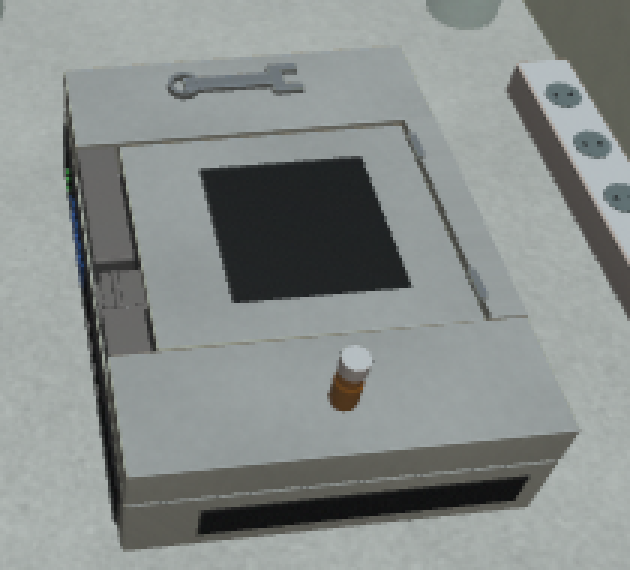

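View pics/top.png

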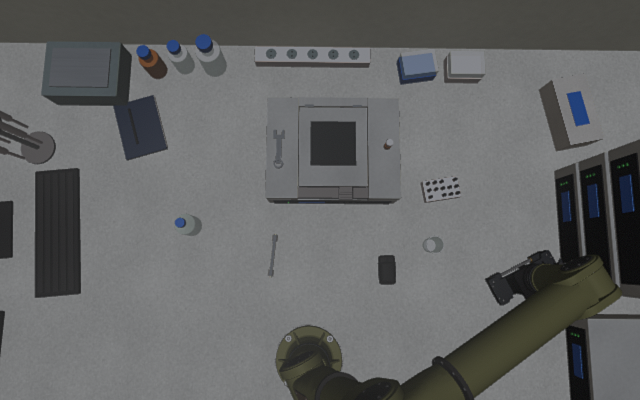

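The top crop shows the rail from about x=232 to 512 and the notch at about x=396–449 (crop px, 4x). The side crop agrees: the notch lies right of centre. Next I compute the poses.

```bash
python3 - <<'E'
from h import *
from scipy.optimize import least_squares
p=env.read_camera('top');s=env.read_camera('side')
ct=lambda q:(240+(q[0]+.5)/4-.5,75+(q[1]+.5)/4-.5)
cs=lambda q:(290+(q[0]+.5)/3-.5,130+(q[1]+.5)/3-.5)
# model pts in sampler frame, top crop px, side crop px
M=[((-.17,.22,.136),(105,492),(65,70)),((-.17,-.22,.136),(643,492),(122,478)),((.17,.22,.136),(108,92),(401,46)),((.17,-.22,.136),(635,92),(578,432)),
((-.17,.115,.13),(232,495),None),((-.17,-.115,.13),(513,494),None),((-.136,.115,.13),(233,447),None),((-.136,-.115,.13),(512,447),None)]
def W(x,q): c,n=np.cos(x[2]),np.sin(x[2]);return np.array([x[0]+c*q[0]-n*q[1],x[1]+n*q[0]+c*q[1],q[2]])
def f(x,pr=False):
    r=[]
    for q,a,b in M:
        r+=list(proj(p,W(x,q))[0]-ct(a))
        if b: r+=list(proj(s,W(x,q))[0]-cs(b))
    return np.array(r)
R=least_squares(f,[.75,0,0],loss='soft_l1');x=R.x;print(x[:2],np.degrees(x[2]));print(np.round(f(x).reshape(-1,2),1))
for u in(396,449):
    w=ray(p,*ct((u,470)),.13);c,n=np.cos(x[2]),np.sin(x[2]);d=w[:2]-x[:2];print('notch edge local',c*d[0]+n*d[1],-n*d[0]+c*d[1])
for y in(.095,.06,0,-.095): print(y,W(x,(-.153,y,.13)))
for k in('solvent_bottle','beaker','vial_rack','mouse','column','deck_vial','spanner'):
    for r in env.regions_of(p,k)[:1]:
        a=r['rect'];z=.14 if k in('deck_vial','spanner') else 0;print(k,r['conf'],ray(p,(a[0]+a[2])/2,(a[1]+a[3])/2,z))
E
```

```text
[ 0.70021471 -0.0746    ] 0.15854557099144975
[[-1.1 -0.2]
 [-0.6 -0.3]
 [ 0.5  0.8]
 [ 0.8  0. ]
 [ 0.5 -0.9]
 [ 0.  -0.8]
 [ 0.2  0.3]
 [ 1.4 -0.4]
 [-0.3 -0.5]
 [ 0.3  0.3]
 [-0.4  1.2]
 [ 0.5  1.8]]
notch edge local -0.14994185431085313 -0.018906811907032094
notch edge local -0.14960113248538898 -0.06203181680314616
0.095 [0.54695241 0.01997626 0.13      ]
0.06 [ 0.54704926 -0.01502361  0.13      ]
0 [ 0.54721529 -0.07502338  0.13      ]
-0.095 [ 0.54747817 -0.17002301  0.13      ]
solvent_bottle 0.64 [0.44765507 0.42215457 0.        ]
beaker 0.76 [ 0.39267186 -0.43739218  0.        ]
vial_rack 0.77 [ 0.58125653 -0.46952268  0.        ]
mouse 0.95 [ 0.29842301 -0.26972121  0.        ]
column 0.49 [0.33961453 0.12641849 0.        ]
deck_vial 0.63 [ 0.68537915 -0.07533833  0.14      ]
spanner 0.62 [0.69145502 0.09954552 0.14      ]
```

apply_moves --targets '[[[0,0,30],[0,0,0]],[[0,0,60],[0,0,0]],[[10,20,85],[0,0,-0.05]],[[25,55,100],[0,0,-0.12]],[[40,95,105],[0,0,-0.2]],[[60,135,105],[0,0,-0.28]],[[75,175,105],[0,0,-0.36]],[[95,215,105],[0,0,-0.44]]]' --hand 0 --squeeze 20

```text
time_s: 1.95
tool_pos: [0.3864, -0.3647, 0.3028]
tool_rot: [179.9, -0.0, 1.2]
force: [-0.1, -1.1, 0.4]
grip_width: 0.0308
```

apply_moves --targets '[[[15,40,0],[0,0,-0.025]],[[35,80,0],[0,0,-0.025]],[[50,120,0],[0,0,-0.025]],[[70,160,0],[0,0,-0.025]],[[85,200,0],[0,0,-0.025]],[[105,240,0],[0,0,-0.025]],[[120,280,0],[0,0,-0.025]],[[135,320,0],[0,0,-0.025]]]'

```text
time_s: 2.75
tool_pos: [0.5218, -0.0444, 0.3027]
tool_rot: [180.0, -0.0, -0.0]
force: [0.6, 0.2, 0.1]
grip_width: 0.0007
```

```bash
python3 - <<'E'
from h import *
o=env.get_obs();print({k:np.round(o[k],4) for k in('time_s','tool_pos','tool_rot','qpos','force','grip_width')})
E
```

```text
{'time_s': np.float64(2.75), 'tool_pos': array([ 0.5218, -0.0444,  0.3027]), 'tool_rot': array([ 1.799723e+02, -4.360000e-02, -1.950000e-02]), 'qpos': array([ 30.9565,   2.4431, -29.8541,  90.1199,   1.2437,  87.7173,
       -88.9433]), 'force': array([0.604 , 0.1948, 0.0839]), 'grip_width': np.float64(0.0007)}
```

apply_moves --targets '[[[12,30,-15],[0,0,0]],[[24,60,-40],[0,0,0]],[[24,60,-75],[0,0,0]],[[24,60,-105],[0,0,0]],[[24,60,-130],[0,0,0]],[[24,60,-145],[0,0,0]],[[24,60,-150],[0,0,0]],[[24,60,-150],[0,0,0]]]'

```text
time_s: 3.55
tool_pos: [0.5454, 0.0139, 0.1525]
tool_rot: [-180.0, 0.0, -0.0]
force: [-0.1, -1.1, 0.7]
grip_width: 0.0003
```

```bash
python3 - <<'E'
from h import *
p=env.read_camera('top');s=env.read_camera('side')
a=p['image'][130:225,260:410,::-1];b=s['image'][120:300,270:470,::-1]
cv2.imwrite('pics/t2.png',np.vstack([cv2.resize(a,(600,380),interpolation=3)]))
cv2.imwrite('pics/s2.png',cv2.resize(b,(660,594),interpolation=3))
E
```

```text
(no output)
```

View pics/s2.png

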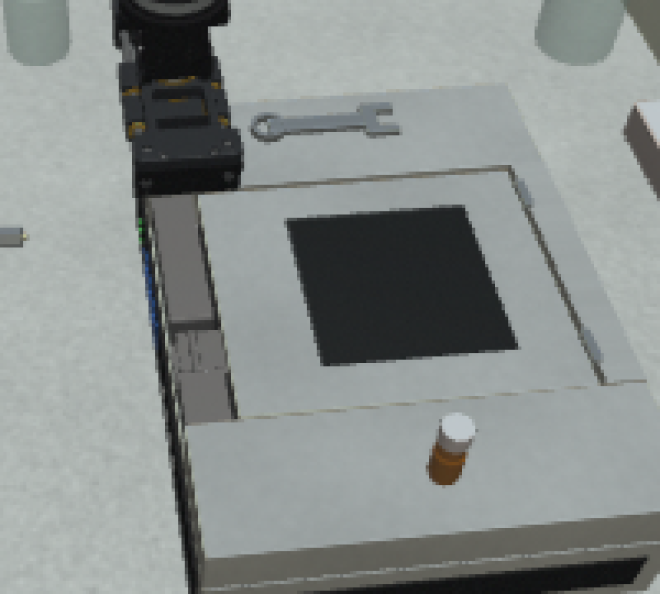

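The side view shows the gripper over the left end of the rail. The spanner and vial are clear of it, and the notch appears at crop (195,350). I'll descend to contact.

apply_moves --targets '[[[0,2,-6],[0,0,0]],[[0,2,-11],[0,0,0]],[[0,2,-15],[0,0,0]],[[0,2,-17],[0,0,0]],[[0,2,-18],[0,0,0]],[[0,2,-19],[0,0,0]],[[0,2,-19],[0,0,0]]]'

```text
time_s: 4.35
tool_pos: [0.5453, 0.0159, 0.1333]
tool_rot: [180.0, 0.0, -0.0]
force: [0.3, 0.3, 0.1]
grip_width: 0.0007
```

apply_moves --targets '[[[0,0,-1],[0,0,0]],[[0,0,-2],[0,0,0]],[[0,0,-2],[0,0,0]],[[0,0,-2],[0,0,0]]]'

```text
time_s: 4.75
tool_pos: [0.5453, 0.0159, 0.1314]
tool_rot: [180.0, 0.0, -0.0]
force: [-0.4, -0.5, -0.4]
grip_width: 0.0005
```

apply_moves --targets '[[[0,0,-1],[0,0,0]],[[0,0,-1],[0,0,0]],[[0,0,-1],[0,0,0]]]'

```text
time_s: 5.05
tool_pos: [0.5453, 0.0159, 0.1304]
tool_rot: [180.0, 0.0, -0.0]
force: [1.0, -0.4, -0.2]
grip_width: 0.001
```

apply_moves --targets '[[[0,0,-1],[0,0,0]],[[0,0,-1],[0,0,0]],[[0,0,-1],[0,0,0]]]'

```text
time_s: 5.35
tool_pos: [0.5453, 0.0159, 0.1294]
tool_rot: [180.0, 0.0, -0.0]
force: [0.7, -0.1, -0.1]
grip_width: 0.0003
```

apply_moves --targets '[[[0,0,-1],[0,0,0]],[[0,0,-1],[0,0,0]],[[0,0,-1],[0,0,0]]]'

```text
time_s: 5.65
tool_pos: [0.5453, 0.0159, 0.1284]
tool_rot: [180.0, 0.0, -0.0]
force: [-0.6, -0.7, -0.3]
grip_width: 0.0006
```

apply_moves --targets '[[[0,0,-0.5],[0,0,0]],[[0,0,-1],[0,0,0]],[[0,0,-1],[0,0,0]]]'

```text
time_s: 5.95
tool_pos: [0.5453, 0.0159, 0.1273]
tool_rot: [180.0, 0.0, -0.0]
force: [0.3, -0.5, 0.2]
grip_width: 0.0007
```

apply_moves --targets '[[[0,0,-0.5],[0,0,0]],[[0,0,-1],[0,0,0]],[[0,0,-1],[0,0,0]]]'

```text
time_s: 6.25
tool_pos: [0.5453, 0.016, 0.1263]
tool_rot: [180.0, 0.0, -0.0]
force: [-0.1, -0.1, 0.1]
grip_width: 0.0005
```

apply_moves --targets '[[[0,0,-0.5],[0,0,0]],[[0,0,-1],[0,0,0]],[[0,0,-1],[0,0,0]]]'

```text
time_s: 6.55
tool_pos: [0.5453, 0.0159, 0.1253]
tool_rot: [180.0, 0.0, -0.0]
force: [0.6, 0.5, 0.1]
grip_width: 0.0007
```

```bash
python3 - <<'E'
from h import *
for i in range(6):
    p=env.read_camera('side' if i%2 else 'top');print(np.round(env.get_obs()['force'],2))
    if i<2: save(p,f'c{i}')
a=cv2.imread('pics/c0.png')[150:225,270:370];b=cv2.imread('pics/c1.png')[120:240,280:400]
cv2.imwrite('pics/c.png',np.hstack([cv2.resize(a,(400,300),interpolation=3),cv2.resize(b,(300,300),interpolation=3)]))
E
```

```text
[0.43 0.13 1.3 ]
[-0.38  0.04  0.15]
[-0.11  0.64 -0.13]
[0.53 0.41 0.19]
[-0.33  0.64 -0.24]
[ 0.43  0.12 -0.39]
```

View pics/c.png

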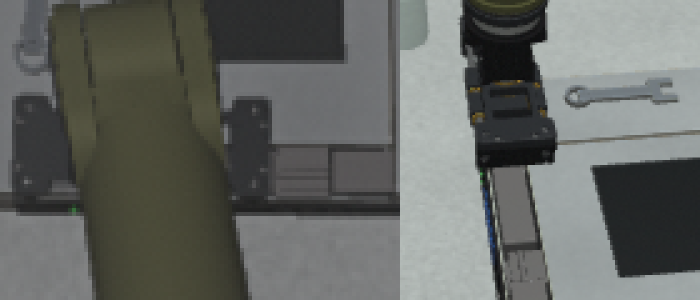

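The top crop shows the gripper body over the rail with the notch to its right. The side crop shows no visible tip and the body's lower edge at about crop (478–553,163). I expected contact by now, so I'll check the tool height by projecting the gripper body.

```bash
python3 - <<'E'
from h import *
p=env.read_camera('top');s=env.read_camera('side');t=env.get_obs()['tool_pos'];print(t)
for dz in(0,.004,.008):
  P=np.array([t+[dx,dy,.07+dz] for dy in(-.095,.095) for dx in(-.0375,.0375)])
  print(dz,'side crop',np.round((proj(s,P)-[280,120])*2.5+[400,0]).tolist(),'top crop',np.round((proj(p,P)-[270,150])*4).tolist())
print('tip side',(proj(s,t)-[280,120])*2.5+[400,0])
E
```

```text
[0.54535201 0.01595553 0.12540444]
0 side crop [[476.0, 191.0], [553.0, 185.0], [459.0, 63.0], [527.0, 58.0]] top crop [[261.0, 209.0], [261.0, 114.0], [14.0, 207.0], [16.0, 111.0]]
0.004 side crop [[476.0, 188.0], [553.0, 182.0], [459.0, 60.0], [527.0, 55.0]] top crop [[261.0, 208.0], [261.0, 113.0], [14.0, 206.0], [16.0, 110.0]]
0.008 side crop [[476.0, 186.0], [553.0, 179.0], [459.0, 57.0], [527.0, 52.0]] top crop [[261.0, 208.0], [262.0, 112.0], [13.0, 205.0], [16.0, 109.0]]
tip side [[502.68042547 166.31971138]]
```

apply_moves --targets '[[[0,0,-0.5],[0,0,0]],[[0,0,-1],[0,0,0]],[[0,0,-1],[0,0,0]],[[0,0,-1],[0,0,0]]]'

```text
time_s: 7.35
tool_pos: [0.5453, 0.0159, 0.1244]
tool_rot: [180.0, 0.0, -0.0]
force: [0.5, -1.0, 0.9]
grip_width: 0.0
```

apply_moves --targets '[[[0,0,-0.5],[0,0,0]],[[0,0,-1],[0,0,0]],[[0,0,-1],[0,0,0]],[[0,0,-1],[0,0,0]]]'

```text
time_s: 7.75
tool_pos: [0.5453, 0.0159, 0.1234]
tool_rot: [180.0, 0.0, -0.0]
force: [0.1, 0.3, 0.7]
grip_width: 0.0007
```

```bash
python3 - <<'E'
from h import *
s=env.read_camera('side');t=env.get_obs()['tool_pos']
im=np.ascontiguousarray(s['image'][100:250,270:420,::-1]);raw=cv2.resize(im,(600,600),interpolation=2);im=raw.copy()
def box(lo,hi,c):
    P=np.array([t+[x,y,z] for z in(lo[2],hi[2]) for x,y in((lo[0],lo[1]),(hi[0],lo[1]),(hi[0],hi[1]),(lo[0],hi[1]))])
    q=((proj(s,P)-[270,100]+.5)*4).astype(int)
    for k in(0,4): cv2.polylines(im,[q[k:k+4].reshape(-1,1,2)],True,c,1)
    for k in range(4): cv2.line(im,tuple(map(int,q[k])),tuple(map(int,q[k+4])),c,1)
box([-.0095,-.015,0],[.0095,.015,.07],(0,255,0));box([-.0375,-.095,.07],[.0375,.095,.12],(0,0,255))
for y in(.115,-.115):
  for x in(-.17,-.136):
    q=((proj(s,[.7002+x,-.0746+y,.13])[0]-[270,100]+.5)*4).astype(int);cv2.circle(im,tuple(map(int,q)),3,(255,255,0),-1)
cv2.imwrite('pics/ov.png',np.clip(im.astype(int)*3//2,0,255).astype(np.uint8))
E
```

```text
(no output)
```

View pics/ov.png

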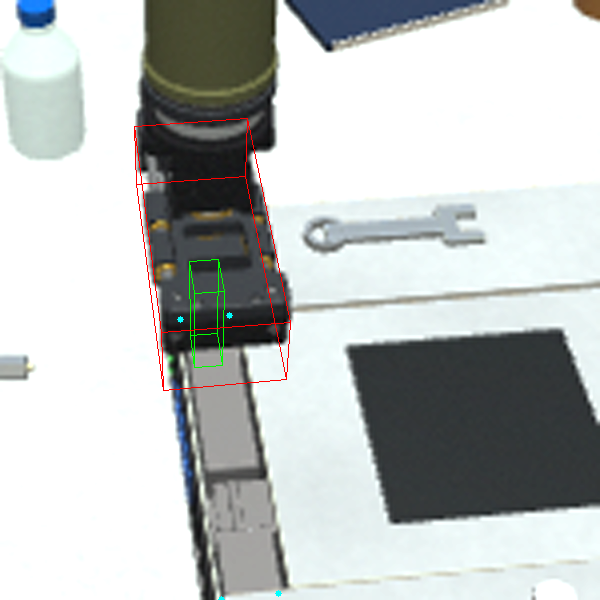

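The picture shows plain rail where the tip is predicted, at about (207,365). The body's lower edge is also higher than modelled, so the tip probably sits a little higher than reported. I'll keep going down in small steps and watch the force.

apply_moves --targets '[[[0,0,-0.5],[0,0,0]],[[0,0,-1],[0,0,0]],[[0,0,-1.5],[0,0,0]],[[0,0,-1.5],[0,0,0]]]'

```text
time_s: 8.2
tool_pos: [0.5452, 0.0159, 0.1217]
tool_rot: [180.0, 0.0, -0.0]
force: [-0.5, 0.6, -0.5]
grip_width: 0.0007
```

apply_moves --targets '[[[0,0,-0.5],[0,0,0]],[[0,0,-1],[0,0,0]],[[0,0,-1.5],[0,0,0]],[[0,0,-1.5],[0,0,0]]]'

```text
time_s: 8.6
tool_pos: [0.5453, 0.0159, 0.1203]
tool_rot: [180.0, 0.0, -0.0]
force: [0.3, 0.2, 0.3]
grip_width: 0.0006
```

apply_moves --targets '[[[0,0,-0.5],[0,0,0]],[[0,0,-1],[0,0,0]],[[0,0,-1.5],[0,0,0]],[[0,0,-2],[0,0,0]],[[0,0,-2],[0,0,0]]]'

```text
time_s: 9.1
tool_pos: [0.5452, 0.0159, 0.1183]
tool_rot: [180.0, 0.0, -0.0]
force: [-0.3, -0.6, -1.3]
grip_width: 0.0006
```

```bash
python3 - <<'E'
from h import *
o=env.get_obs();print({k:np.round(o[k],4) for k in('time_s','tool_pos','qpos','effort','force','wrist_torque','grip_width')})
p=env.read_camera('top');s=env.read_camera('side')
b=np.clip(s['image'][150:210,290:370,::-1].astype(int)*2,0,255).astype(np.uint8)
a=np.clip(p['image'][160:215,265:345,::-1].astype(int)*2,0,255).astype(np.uint8)
cv2.imwrite('pics/d.png',np.hstack([cv2.resize(a,(400,300),interpolation=2),cv2.resize(b,(400,300),interpolation=2)]))
E
```

```text
{'time_s': np.float64(9.1), 'tool_pos': array([0.5452, 0.0159, 0.1183]), 'qpos': array([ 25.4442,  11.3141, -33.1521, 102.9532,   6.6639,  67.6908,
       -99.7459]), 'effort': array([-6.50000e-03, -3.58607e+01, -3.19110e+00, -2.94499e+01,
       -7.80000e-03, -8.96000e-02, -1.80000e-03]), 'force': array([-0.3087, -0.632 , -1.2639]), 'wrist_torque': array([0.0381, 0.0034, 0.0143]), 'grip_width': np.float64(0.0006)}
```

View pics/d.png

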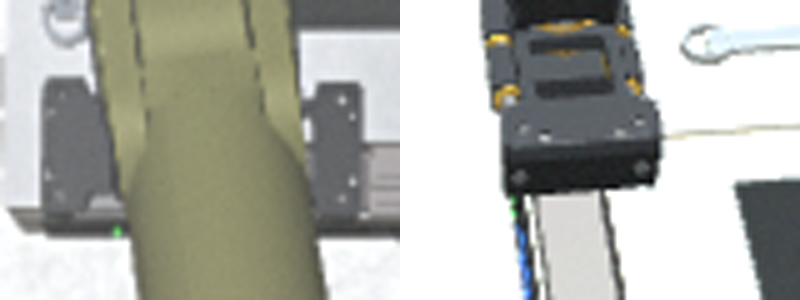

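apply_moves --targets '[[[0,0,-0.5],[0,0,0]],[[0,0,-1],[0,0,0]],[[0,0,-1.5],[0,0,0]],[[0,0,-2],[0,0,0]],[[0,0,-2.5],[0,0,0]],[[0,0,-3],[0,0,0]],[[0,0,-3],[0,0,0]]]'

```text
time_s: 9.9
tool_pos: [0.5453, 0.0159, 0.1153]
tool_rot: [180.0, 0.0, -0.0]
force: [0.0, -0.1, 0.2]
grip_width: 0.0005
```

apply_moves --targets '[[[0,0,-0.5],[0,0,0]],[[0,0,-1],[0,0,0]],[[0,0,-1.5],[0,0,0]],[[0,0,-2],[0,0,0]],[[0,0,-2],[0,0,0]]]'

```text
time_s: 10.4
tool_pos: [0.5453, 0.0159, 0.1133]
tool_rot: [180.0, 0.0, -0.0]
force: [-0.6, -0.5, -0.1]
grip_width: 0.0004
```

apply_moves --targets '[[[0,0,-0.5],[0,0,0]],[[0,0,-1],[0,0,0]],[[0,0,-1.5],[0,0,0]],[[0,0,-2],[0,0,0]],[[0,0,-2.5],[0,0,0]],[[0,0,-3],[0,0,0]],[[0,0,-3],[0,0,0]]]'

```text
time_s: 11.1
tool_pos: [0.5453, 0.0159, 0.1103]
tool_rot: [180.0, 0.0, -0.0]
force: [-0.1, 0.4, -0.2]
grip_width: 0.0006
```

apply_moves --targets '[[[0,0,-0.5],[0,0,0]],[[0,0,-1],[0,0,0]],[[0,0,-1.5],[0,0,0]],[[0,0,-2],[0,0,0]],[[0,0,-2],[0,0,0]]]'

```text
time_s: 11.6
tool_pos: [0.5453, 0.0159, 0.1083]
tool_rot: [180.0, 0.0, -0.0]
force: [-0.8, -0.3, 0.4]
grip_width: 0.0005
```

apply_moves --targets '[[[0,0,-0.5],[0,0,0]],[[0,0,-1],[0,0,0]],[[0,0,-1.5],[0,0,0]],[[0,0,-2],[0,0,0]],[[0,0,-2.5],[0,0,0]],[[0,0,-3],[0,0,0]],[[0,0,-3],[0,0,0]]]'

```text
time_s: 12.3
tool_pos: [0.5453, 0.0159, 0.1054]
tool_rot: [180.0, 0.0, -0.0]
force: [-0.1, 0.5, -0.3]
grip_width: 0.0004
```

apply_moves --targets '[[[0,0,-0.5],[0,0,0]],[[0,0,-1],[0,0,0]],[[0,0,-1.5],[0,0,0]],[[0,0,-2],[0,0,0]],[[0,0,-2],[0,0,0]]]'

```text
time_s: 12.8
tool_pos: [0.5454, 0.0159, 0.1052]
tool_rot: [179.9, -0.0, -0.0]
force: [-4.2, -0.4, 11.1]
grip_width: 0.0007
```

```bash
python3 - <<'E'
from h import *
p=env.read_camera('top');s=env.read_camera('side')
o=env.get_obs();t=o['tool_pos'];print(t,o['force'],o['effort'])
# measure gripper lower edge row in the side picture along column band, dark pixels
g=s['image'].max(2)
for c in(315,320,325,330,335):
    col=g[150:215,c];d=np.where(col<60)[0];print(c,'dark rows',150+d.min(),150+d.max() if len(d) else None)
E
```

```text
[0.54541681 0.01592351 0.10523037] [-4.96814835 -0.15399657 11.19022044] [-1.26215117e-01 -3.12293851e+01 -2.86860868e+00 -2.65352029e+01
  1.46806729e-01 -1.79612316e+00 -5.54601284e-04]
315 dark rows 150 202
320 dark rows 150 214
325 dark rows 150 191
330 dark rows 150 191
335 dark rows 156 214
```

Contact came at reported z≈0.1053, against a rail height of 0.130. So the reported TCP height reads about 25 mm low, or the tip is shorter than stated. The views put the gripper body well above the decks, so this should be fingertip contact. I'll ease off to about 3–4 N and slide.

apply_moves --targets '[[[0,0,0.7],[0,0,0]],[[0,0,1.2],[0,0,0]],[[0,0,1.2],[0,0,0]],[[0,0,1.2],[0,0,0]]]'

```text
time_s: 13.3
tool_pos: [0.5454, 0.0159, 0.1053]
tool_rot: [180.0, -0.0, -0.0]
force: [-3.3, -0.2, 7.2]
grip_width: 0.0006
```

apply_moves --targets '[[[0,-2,0],[0,0,0]],[[0,-4,0],[0,0,0]],[[0,-6,0],[0,0,0]],[[0,-8,0],[0,0,0]]]'

```text
time_s: 13.7
tool_pos: [0.5463, 0.0094, 0.1053]
tool_rot: [-179.9, -0.1, 0.0]
force: [-0.1, 3.7, 4.7]
grip_width: 0.0005
```

apply_moves --targets '[[[0,-4,0],[0,0,0]],[[0,-8,0],[0,0,0]],[[0,-12,0],[0,0,0]],[[0,-16,0],[0,0,0]],[[0,-20,0],[0,0,0]],[[0,-24,0],[0,0,0]],[[0,-28,0],[0,0,0]],[[0,-32,0],[0,0,0]]]'

```text
time_s: 14.5
tool_pos: [0.5464, -0.0229, 0.1053]
tool_rot: [-179.9, -0.1, 0.0]
force: [0.1, 3.1, 5.6]
grip_width: 0.0002
```

apply_moves --targets '[[[0,-4,0],[0,0,0]],[[0,-8,0],[0,0,0]],[[0,-12,0],[0,0,0]],[[0,-16,0],[0,0,0]],[[0,-20,0],[0,0,0]],[[0,-24,0],[0,0,0]]]'

```text
time_s: 15.1
tool_pos: [0.5463, -0.0468, 0.1053]
tool_rot: [-179.9, -0.1, 0.0]
force: [0.3, 3.9, 6.2]
grip_width: 0.0006
```

apply_moves --targets '[[[0,-5,0],[0,0,0]],[[0,-10,0],[0,0,0]],[[0,-15,0],[0,0,0]],[[0,-20,0],[0,0,0]],[[0,-25,0],[0,0,0]],[[0,-30,0],[0,0,0]],[[0,-35,0],[0,0,0]],[[0,-40,0],[0,0,0]]]'

```text
time_s: 15.9
tool_pos: [0.5464, -0.0868, 0.1052]
tool_rot: [-179.9, -0.1, 0.0]
force: [-0.1, 3.6, 5.8]
grip_width: 0.0006
```

apply_moves --targets '[[[0,-4,0],[0,0,0]],[[0,-8,0],[0,0,0]],[[0,-12,0],[0,0,0]],[[0,-16,0],[0,0,0]],[[0,-20,0],[0,0,0]]]'

```text
time_s: 16.4
tool_pos: [0.5447, -0.1092, 0.1039]
tool_rot: [180.0, 0.1, -0.1]
force: [-0.3, -0.0, 0.3]
grip_width: 0.0006
```

The force vanished and the tip dropped 1.3 mm near y=−0.109, so the notch is found where the image put it. I'll centre and go down.

apply_moves --targets '[[[0,-3,0],[0,0,0]],[[0,-6,0],[0,0,0]],[[0,-6,-2],[0,0,0]],[[0,-6,-4],[0,0,0]],[[0,-6,-5],[0,0,0]],[[0,-6,-5],[0,0,0]]]'

```text
time_s: 17.0
tool_pos: [0.5452, -0.1138, 0.0993]
tool_rot: [-180.0, 0.0, 0.0]
force: [-0.1, -0.2, 0.5]
grip_width: 0.0009
```

apply_moves --targets '[[[0,0,-1],[0,0,0]],[[0,0,-2],[0,0,0]],[[0,0,-3],[0,0,0]],[[0,0,-4],[0,0,0]],[[0,0,-4],[0,0,0]]]'

```text
time_s: 17.5
tool_pos: [0.5453, -0.1141, 0.0959]
tool_rot: [180.0, 0.0, -0.0]
force: [-1.8, -0.2, 4.4]
grip_width: 0.0006
```

apply_moves --targets '[[[0,0,-2],[0,0,0]],[[0,0,-4],[0,0,0]],[[0,0,-6],[0,0,0]],[[0,0,-7],[0,0,0]],[[0,0,-8],[0,0,0]],[[0,0,-8],[0,0,0]],[[0,0,-8],[0,0,0]]]'

```text
time_s: 18.2
tool_pos: [0.545, -0.1141, 0.0895]
tool_rot: [180.0, 0.0, -0.0]
force: [-7.1, 1.1, 14.7]
grip_width: 0.0006
```

apply_moves --targets '[[[0,0,4],[0,0,0]],[[0,0,10],[0,0,0]],[[-3,0,18],[0,0,0]],[[-15,0,30],[0,0,0]],[[-30,0,50],[0,0,0]],[[-50,0,80],[0,0,0]],[[-70,0,110],[0,0,0]],[[-90,0,140],[0,0,0]]]'

```text
time_s: 19.0
tool_pos: [0.4543, -0.114, 0.2284]
tool_rot: [-180.0, 0.0, -0.0]
force: [-0.3, -0.7, -0.4]
grip_width: 0.0003
```

apply_moves --targets '[[[0,-40,20],[0,0,0]],[[0,-80,40],[0,0,0]],[[0,-120,40],[0,0,0]],[[0,-160,40],[0,0,0]],[[0,-200,40],[0,0,0]],[[0,-200,40],[0,0,0]]]'

```text
time_s: 19.6
tool_pos: [0.4527, -0.3209, 0.2663]
tool_rot: [179.9, 0.1, -0.6]
force: [-0.1, 0.7, -0.3]
grip_width: 0.0009
```

```bash
python3 - <<'E'
from h import *
p=env.read_camera('top');s=env.read_camera('side')
o=env.get_obs();print(o['tool_pos'],o['force'])
a=p['image'][75:225,240:425,::-1];b=s['image'][130:320,290:500,::-1]
cv2.imwrite('pics/e.png',np.hstack([cv2.resize(a,(400,324),interpolation=3),cv2.resize(b,(358,324),interpolation=3)]))
for k in('solvent_bottle','beaker','vial_rack','mouse','column','deck_vial','spanner'):
    for r in env.regions_of(p,k)[:1]:
        a=r['rect'];z=.14 if k in('deck_vial','spanner') else 0;print(k,r['conf'],ray(p,(a[0]+a[2])/2,(a[1]+a[3])/2,z))
E
```

```text
[ 0.45486733 -0.3146198   0.26686932] [0.06578798 0.88937713 0.60189515]
solvent_bottle 0.98 [0.45253086 0.42802465 0.        ]
vial_rack 0.91 [ 0.59858787 -0.46149038  0.        ]
mouse 0.79 [ 0.29350416 -0.27556303  0.        ]
column 0.61 [0.33827142 0.12238129 0.        ]
deck_vial 0.43 [ 0.71397571 -0.25933419  0.14      ]
spanner 0.67 [0.68655625 0.10140595 0.14      ]
```

View pics/e.png

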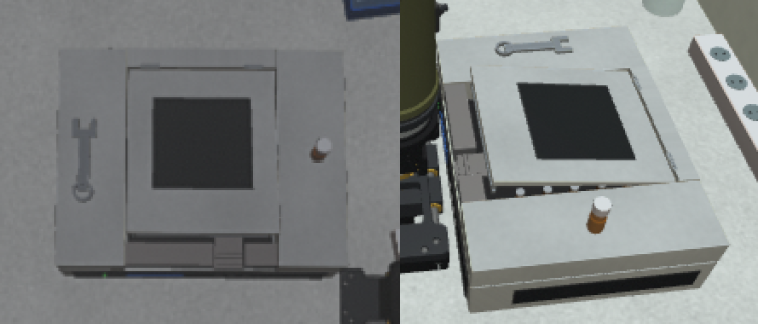

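The cover stands open (side crop, front edge at about (490,190)), with the vial and spanner in place and the gripper to the front right. I'll let it settle away from the scene and do a final check.

apply_moves --targets '[[[-15,40,20],[0,0,0]],[[-15,80,40],[0,0,0]],[[-15,120,60],[0,0,0]],[[-15,160,60],[0,0,0]],[[-15,200,60],[0,0,0]],[[-15,240,60],[0,0,0]],[[-15,240,60],[0,0,0]],[[-15,240,60],[0,0,0]]]'

```text
time_s: 20.85
tool_pos: [0.4403, -0.0732, 0.328]
tool_rot: [179.9, -0.0, 0.1]
force: [-0.7, -0.5, -0.4]
grip_width: 0.0005
```

```bash
python3 - <<'E'
from h import *
p=env.read_camera('top');s=env.read_camera('side')
o=env.get_obs();print(o['time_s'],o['tool_pos'],o['force'],np.abs(o['joint_velocities']).max())
for k in('beaker','vial_rack','mouse','deck_vial','cover'):
    for r in env.regions_of(p,k)[:1]:
        a=r['rect'];z=.14 if k in('deck_vial','spanner') else 0;print(k,r['conf'],a,ray(p,(a[0]+a[2])/2,(a[1]+a[3])/2,z))
save(s,'f');im=s['image'][120:320,300:500,::-1].copy();im=cv2.resize(im,(600,600),interpolation=2)
# predicted cover front-edge top corners for candidate rises
for rise,c in((.002,(255,0,0)),(.043,(0,255,0)),(.06,(0,0,255))):
    th=rise/.268
    for y in(.113,-.113):
        q=((proj(s,[.7002+.136-.268*np.cos(th)-.012*0,-.0746+y,.132+rise])[0]-[300,120]+.5)*3).astype(int);cv2.circle(im,tuple(map(int,q)),3,c,-1)
cv2.imwrite('pics/f2.png',im)
E
```

```text
20.95 [ 0.44016213 -0.07518127  0.32757188] [0.47011591 0.08908736 0.26769717] 0.6312100010660715
beaker 0.55 [421.1, 237.3, 443.5, 252.8] [ 0.38685049 -0.4315883   0.        ]
vial_rack 0.27 [272.7, 130.2, 284.2, 168.0] [0.72668864 0.11530704 0.        ]
mouse 0.6 [377.1, 255.5, 397.1, 285.6] [ 0.29706665 -0.27144131  0.        ]
deck_vial 0.63 [386.5, 142.8, 391.2, 146.0] [ 0.70922532 -0.25810824  0.14      ]
cover 0.6 [300.2, 105.1, 371.0, 188.0] [ 0.7385464  -0.09136519  0.        ]
```

View pics/f2.png

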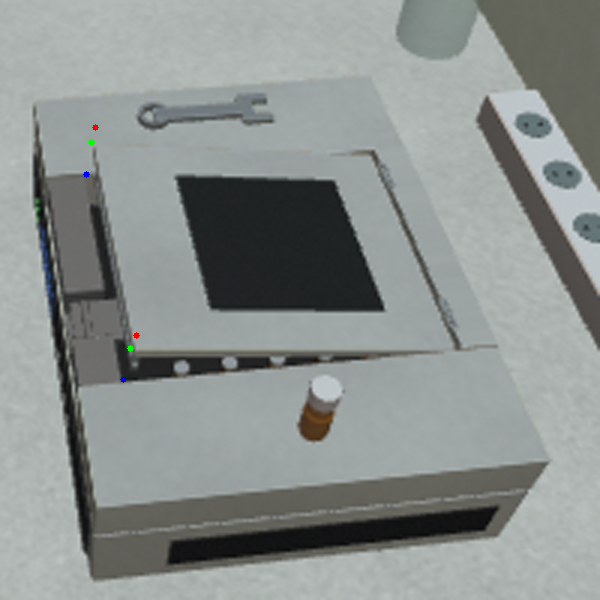

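The cover's front corners (about (95,145) and (132,350)) sit on the markers for a 43 mm rise. The rack detection just now was a false hit, so I'll check it by differencing against the first picture, then hand in.

```bash
python3 - <<'E'
from h import *
p=env.read_camera('top');a=cv2.imread('pics/top.png')[:,:,::-1].astype(int);b=p['image'].astype(int)
for n,(l,t,r,d) in dict(rack=(415,170,468,207),beaker=(420,233,445,256),mouse=(373,250,402,290),column=(262,228,285,282),bottle=(170,210,205,240),spanner=(268,125,292,172),vial=(380,135,400,155)).items():
    (dx,dy),c=cv2.phaseCorrelate(a[t:d,l:r].mean(2),b[t:d,l:r].mean(2));print(n,round(dx,2),round(dy,2),round(c,2),np.abs(a-b)[t:d,l:r].mean().round(2))
print(env.sign_off())
E
```

```text
rack 0.01 -0.01 1.0 2.6
beaker 0.59 -0.02 1.02 2.5
mouse -0.04 -0.01 1.02 2.26
column 0.09 0.03 1.01 2.11
bottle -0.04 0.02 0.99 2.57
spanner -0.01 -0.01 1.0 2.23
vial 0.05 -0.11 1.0 2.35
the job is handed in; nothing more can be done
None
```

The autosampler is open and the job is handed in, at about 21 s of the 61 s allowed. With closed fingers I rested a tip on the rail's left end and slid right at roughly 5–6 N. The tip dropped into the notch about 33 mm right of the rail's midpoint. I pressed the key to its stop with about 15 N, then moved the hand away.

**Last checks:**
- **Cover:** its front corners match the predicted position for a 43 mm rise. I judged it to be at rest from the picture only.
- **Loose things:** comparing the first and last top pictures, none moved more than 0.1 pixel. The exception is the beaker at 0.6 pixel, about 2 mm at most.
- **Forces and contact:** the highest force I read was about 15 N, and the hand was clear with only sensor noise on the wrist.

**What disagreed or was not checked:**
- **Reported tip height:** contact with the rail came at a reported height of 0.105 m, not the stated 0.130 m. I steered by touch instead. The reported height is also the only evidence for the judge's height conditions.
- **Detections:** the network misplaced the deck vial in the first picture and the vial rack in the last one. I used the picture comparison instead.
- **Key return:** I did not measure that the key sprung back, only that nothing was touching it any more.

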